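# Hold the findings box open

### The arm

A 6-joint arm with a two-finger parallel gripper is mounted at the origin on the work surface. World frame = base frame: x ahead of the robot, y to its left, z up, the work surface at z = 0. Lengths are in m, angles in rad, forces in N, time in s.
With the tool pointing down it reaches from about 0.225 to 0.875 m from the base axis. Payload 3.4 kg.
Tool frame: the origin (TCP) lies on the centre line of the jaws, within the pads' length; the fingertips stand 25 mm ahead of it and the grasp point (between the pads) lies 6 mm ahead of it; z points along the fingers, y is the line along which they close (so a half turn about z gives the same grasp; the last joint's range is limited). The gripper opens to 85 mm and grips with 20 to 120 N. Pads are 22 mm wide; open, the fingers measure 114 mm over their backs; the gripper's body (76 mm by 85 mm) begins 54 mm behind the grasp point. The pads swing forward as they close: fully open they stand 13 mm farther back than shut.
Start: joints at [0.981, 0.276, 1.505, -0, 1.361, -0.121], TCP at [0.26, 0.513, 0.256] pointing down, gripper open.
Joint ranges: [-2.89, 2.89], [-0.75, 2.08], [0.22, 2.7], [-1.18, 4.32], [0.11, 2.71], [-2.7, 2.7]. Speed limits (rad/s): [2.57, 2.57, 3.14, 3.14, 3.14, 3.14].

### API

Orientations are given as a unit quaternion [w, x, y, z].
In Python, from cell import manip, vision, workorder gives the robot as it stands. The module is installed in compiled form; this text tells all that it offers.
- The arm moves only by the tool handwheel, called after ">>>" as a command line: name --argument value ..., lists and objects as JSON in quotes. Schema: {"type":"object","properties":{"moves":{"type":"array","items":{"type":"object","properties":{"tx":{"type":"number"},"ty":{"type":"number"},"tz":{"type":"number"},"drx":{"type":"number"},"dry":{"type":"number"},"drz":{"type":"number"}},"additionalProperties":false},"minItems":1,"maxItems":20},"jaw":{"type":"number"},"only":{"type":"string"},"quiet":{"type":"boolean"},"lines":{"type":"string"}},"required":["moves"],"additionalProperties":false}. moves is a list of rows, 1 to 20 of them, each an object with the fields tx, ty, tz (the shift in m), drx, dry, drz (a rotation vector in rad); a field left out counts as zero; each row is the pose to reach, as a shift and turn from the pose commanded when the call began, along the tool's axes at that moment; what a row does not reach only later rows make up. A row lasts 1/12 s, in which the tool goes at most 0.0417 m and 0.125 rad, less where a joint would pass 70% of its speed; a pose out of reach is approached as far as the arm can. jaw is the opening from 0.0 (shut) to 1.0 (fully open), set as the call begins (left out keeps the last). The fingers move at their own pace and stop on an object; the grip force is fixed at half the most. Time passes only in rows, so rows that do not move let the fingers close. The tool returns the time, the measured TCP pose, the force, the opening and the grip force at its end. only (a regular expression) keeps the lines of the reply that match it, lines (a string "A,B") keeps lines A to B, and quiet returns only ok. Input that does not fit is refused with a message, and nothing moves.
- manip.read_state(): the state, without advancing time (a new reading comes with each control period).
- vision.get_image(name): name is "scene" or "top"; returns a dict with "frame" (400x640x3 uint8, blue, green, red), "camera_matrix" (3x3 intrinsics, pixels), "pose" (4x4, takes a point from camera to world coordinates). Camera axes: x right, y up, looking along -z (the intrinsics and any distortion apply to the point x, -y, -z); pixel columns grow to the right and rows downward; lengths in m; the calibration is good to about 2 mm. A picture is of the moment at which its call begins. There is no depth.
- workorder.finish_job(): hands the job in; it is judged then, once.
The state is a dict: "time": time; "joints": joint angles; "dq": joint speeds; "joint_efforts": joint torques, N m; "tool_pos": TCP position; "orientation": TCP orientation; "contact_force": force on the tool from outside, world axes, zero at the start; "wrist_torque": the same for the moment, N m; "width": opening from 0.0 (shut) to 1.0 (fully open); "finger_force": force on a finger pad.
Only numpy, scipy, OpenCV 4.12 (cv2) and the standard library are available. Lean on these libraries where they do the work, as an engineer would, in place of code of your own. Each camera call takes 0.05 s, during which the arm holds its last target. There are 200 camera calls.

### The job

Slide the spool of wire straight up off the upright post on the lid of the closed wooden box and set it down flat on the pale soldering board, wholly on the board and without dropping it. Then open the lid (its post is its handle) and keep holding it at 45 degrees open, so that the jeweller across the bench can pick rings out with both hands: the lid falls shut if let go, so finish while still holding it. Leave the other things on the bench where they are.

Things in the scene. Friction and masses are not known exactly. Their poses are not given: they have to be found in the camera images.
- box: Fixed dark-wood findings box, 160 (its x) by 200 (its y) by 90 mm high without its lid; origin at the centre of its underside, z up. Its -x side, facing the robot (yaw within about 0.35 rad), carries the hinge, so its mouth opens to the far side, away from the robot. It stands on the robot's left or right, the board on the other side.
- lid_angle (a joint): Hinge angle of the box lid in rad: 0 closed, grows as the far edge rises and swings up towards the robot, stop at 1.45. No spring, almost no friction: it falls shut under its own weight from any angle. 45 degrees is 0.785.
- lid_hinge (a point): A point on the hinge line, in the middle of the box's near upper edge: (-80, 0, 90) mm in the box frame. The hinge line runs along the box's y.
- lid: The moving lid: a flat 8 mm wooden panel, 166 by 206 mm, about 0.3 kg, with the post on it. Origin on the hinge line at the middle of the near edge; x along the panel to its far edge, z out of its top face, which lies 8 mm above the origin. Closed, its axes are those of the box.
- lid_post (a point): A point on the axis of the plain steel post that stands square on the lid near its far edge and serves as its handle: diameter 14 mm, 55 mm tall above the lid's top face, 130 mm from the hinge line, in the middle of the lid's width. This point is 32 mm above the lid's top face (23 mm below the post's top); axes as the lid, z along the post.
- spool: Loose spool of wound steel wire with grey flanges, 52 mm outer diameter, 32 mm high, hole 20 mm through, 0.1 to 0.2 kg; origin at the centre of its underside, z along its axis. At the start it sits over the post, flat on the closed lid; it must rise 55 mm to come clear of the post.
- board: Fixed pale square soldering board flat on the bench, 150 by 150 by 12 mm; origin at the centre of its underside, z up, top face at z = 12 mm.
- flux_jar: Bystander: white jar, 48 mm diameter, 45 mm high, origin at the centre of its underside. Leave it alone.
- doming_block: Bystander: 50 mm steel cube, origin at the centre of its underside. Leave it alone.
- hammer: Bystander: small hammer lying on the bench, 220 mm long, handle to its -x, origin under it. Leave it alone.
- bowl_weight: Bystander: turned brass weight, 64 mm diameter, 42 mm high, origin at the centre of its underside. Leave it alone.
Not all that is in view belongs to the job. Of the things that look like the board, the middle-sized one is meant. What is shaped like the spool but orange is not meant.

How it is judged:
On the way, in this order (a step that is already met when the one before it is completed fails the run):
1. the spool is lifted clear of the post with the lid still closed (z of spool in the frame of box above 0.15 m and value of joint lid_angle below 0.1 rad), for 0.05 s.
2. the spool rests flat on the soldering board, released, with the lid still closed (x of spool in the frame of board between -0.052 and 0.052 m and y of spool in the frame of board between -0.052 and 0.052 m and z of spool in the frame of board between 0.007 and 0.018 m and angle between spool's own z axis and vertical below 0.15 rad and linear speed of spool below 0.03 m/s and contact force between the fingers and spool below 0.1 N and value of joint lid_angle below 0.1 rad), for 0.2 s.
At the end, for the whole second after the job is handed in: The spool lies flat (9 degrees) and still on the board, centre within 52 mm of the board's centre along each side, untouched by the fingers; the lid is still at 0.785 rad (45 degrees) within 0.11 rad, the fingers bearing on it with at least 0.3 N, the spool not touching it (x of spool in the frame of board between -0.052 and 0.052 m and y of spool in the frame of board between -0.052 and 0.052 m and z of spool in the frame of board between 0.007 and 0.018 m and angle between spool's own z axis and vertical below 0.15 rad and linear speed of spool below 0.03 m/s and contact force between the fingers and spool below 0.1 N and value of joint lid_angle between 0.675 and 0.895 rad and velocity of joint lid_angle between -0.05 and 0.05 rad/s and contact force between the fingers and lid above 0.3 N and contact force between spool and lid below 0.05 N); the arm keeps its last pose, push and grip.
It fails at once if the spool is dropped (falls faster than 0.7 m/s untouched, about 25 mm) (linear speed of spool above 0.7 m/s and contact force between the fingers and spool below 0.05 N).
It fails at once if a bystander is moved by more than 25 mm (distance of any of flux_jar, doming_block, hammer, bowl_weight from where it was at the start of the episode above 0.025 m).
It also fails if it takes over 59 s, if anything falls off the work surface, if the arm or the gripper's body presses on something with over 40 N, if the wrist force passes 120 N, or if a joint passes its speed limit or range.

## Working session

There is one attempt and no reset: what is moved stays moved. The work goes in short steps, Python scripts to look and compute and a tool call to move; the robot and the scene stay as the last step left them, time stands still between calls to the robot, and variables do not carry over. Pictures are saved under pics/ and viewed, at most 10 in all, crops included, and the job is handed in when it is done.

```bash
mkdir -p pics
```

Create h.py:
```python
import numpy as np, cv2
from cell import manip, vision, workorder
def grab(n,f):
    d=vision.get_image(n); cv2.imwrite('pics/'+f+'.png',d['frame']); np.savez('pics/'+f+'.npz',K=d['camera_matrix'],T=d['pose']); 
    if set(d)-{'frame','camera_matrix','pose'}: print(d.keys())
    return d
def ray(f,u,v):
    c=np.load('pics/'+f+'.npz'); r=np.linalg.solve(c['K'],[u,v,1]); r=np.array([r[0],-r[1],-r[2]])
    return c['T'][:3,3], c['T'][:3,:3]@r
def atz(f,u,v,z):
    o,r=ray(f,u,v); return o+r*(z-o[2])/r[2]
def tri(a,b):
    A=[];B=[]
    P=[]
    for f,u,v in (a,b):
        o,r=ray(f,u,v); r=r/np.linalg.norm(r); M=np.eye(3)-np.outer(r,r); A.append(M);B.append(M@o);P.append((o,r))
    p=np.linalg.solve(sum(A),sum(B)); return p,[np.linalg.norm(M@p-b) for M,b in zip(A,B)]
def proj(f,p):
    c=np.load('pics/'+f+'.npz'); q=c['T'][:3,:3].T@(np.array(p)-c['T'][:3,3]); q=c['K']@[q[0],-q[1],-q[2]]; return q[:2]/q[2]
```

Run:
```python
from h import *
for n in('scene','top'):
    d=grab(n,n+'0'); print(n,d['camera_matrix'].round(1).tolist(),d['pose'].round(3).tolist())
print(manip.read_state())
```

```text
scene [[443.8, 0.0, 321.8], [0.0, 443.8, 203.4], [0.0, 0.0, 1.0]] [[-0.069, -0.753, 0.655, 1.413], [0.998, -0.053, 0.044, 0.109], [0.002, 0.656, 0.755, 1.099], [0.0, 0.0, 0.0, 1.0]]
top [[448.6, 0.0, 315.7], [0.0, 448.6, 196.9], [0.0, 0.0, 1.0]] [[-0.007, 0.987, -0.161, 0.359], [-1.0, -0.009, -0.011, 0.062], [-0.012, 0.161, 0.987, 1.17], [0.0, 0.0, 0.0, 1.0]]
{'time': 0.1, 'joints': array([ 9.81015354e-01,  2.76555023e-01,  1.50600810e+00,  1.46059320e-05,
        1.36069368e+00, -1.21031713e-01]), 'dq': array([ 0.00099394, -0.00110748, -0.00258933, -0.0020451 ,  0.00215288,
        0.00016968]), 'joint_efforts': array([ 5.74219193e-04, -4.17703414e+01, -2.46406424e+01, -2.15684636e-04,
        5.76323597e-03,  1.11724952e-05]), 'tool_pos': array([0.25954698, 0.51261305, 0.25551228]), 'orientation': array([-2.96233467e-04,  2.32236165e-01,  9.72659072e-01, -7.77590778e-04]), 'contact_force': array([ 0.25511915,  0.3146102 , -0.04327889]), 'wrist_torque': array([-0.03595252, -0.01244484, -0.03477463]), 'finger_force': 0.0, 'width': 1.0016213113176673}
```

View pics/scene0.png

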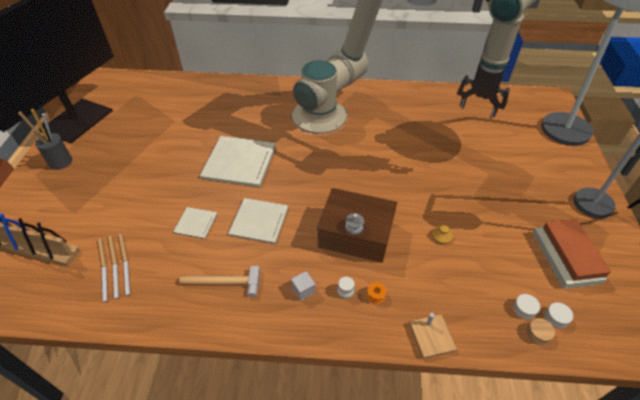

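View pics/top0.png

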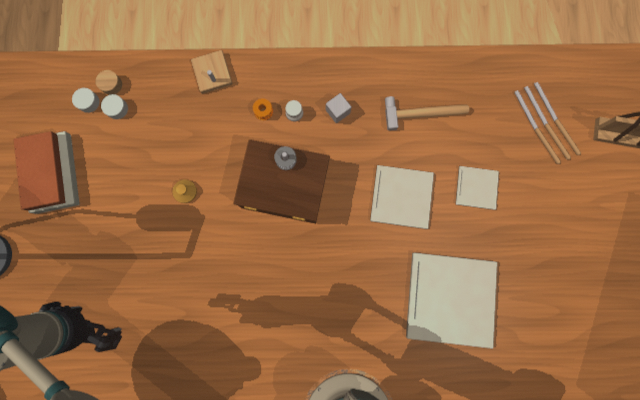

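The scene view shows the box at (358,222) with the spool at (355,223). The three pale boards are at (238,160) large, (259,220) middle and (195,222) small. In the top view the box is at (282,181), the spool at (285,158) and the middle board at (403,197). I'll zoom in for corners.

Run:
```python
from h import *
a=cv2.imread('pics/top0.png')[130:230,230:440]; b=cv2.imread('pics/scene0.png')[180:265,220:405]
f=lambda i,s:cv2.resize(i,None,fx=s,fy=s,interpolation=cv2.INTER_CUBIC)
A=f(a,3);B=f(b,3)
o=np.zeros((A.shape[0]+B.shape[0],A.shape[1],3),np.uint8);o[:300]=A;o[300:,:B.shape[1]]=B
cv2.imwrite('pics/z.png',o);print(o.shape)
```

```text
(555, 630, 3)
```

View pics/z.png

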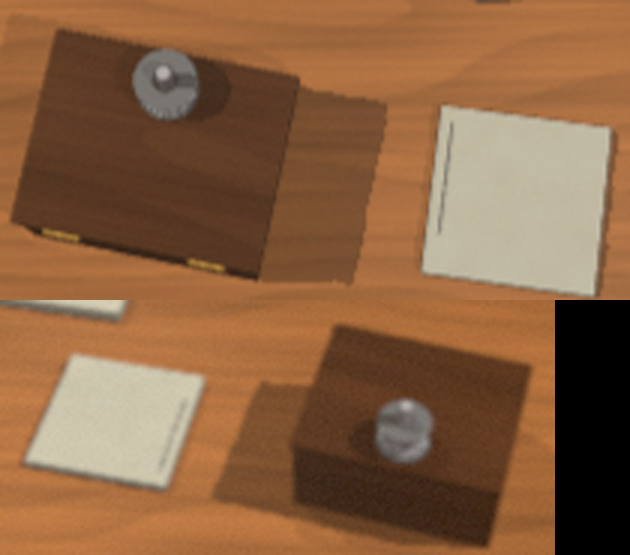

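The zoom shows the lid corners, spool and post tip, and the board corners in both views. In crop pixels, the lid in the top view is (57,29), (299,78), (260,278), (12,221) and the board is (441,104), (613,127), (597,295), (422,272).

Run:
```python
from h import *
t=lambda x,y:('top0',(x+.5)/3-.5+230,(y+.5)/3-.5+130)
s=lambda x,y:('scene0',(x+.5)/3-.5+220,(y-300+.5)/3-.5+180)
L=[((57,29),(497,494)),((299,78),(293,445)),((260,278),(336,324)),((12,221),(530,367))]
Bo=[((441,104),(25,463)),((613,127),None),]
Bd=[((441,104),(167,489)),((613,127),(25,463)),((597,295),(72,353)),((422,272),(206,376))]
for n,S in(('lid',L),('board',Bd),('post',[((162,74),(405,403))]),('spooltop',[((165,80),(405,424))])):
    P=[]
    for a,b in S:
        p,e=tri(t(*a),s(*b)); P.append(p); print(n,p.round(4),np.round(e,4))
    if len(P)==4:
        P=np.array(P); c=P.mean(0); x=(P[0]+P[1]-P[2]-P[3])/2; y=(P[0]+P[3]-P[1]-P[2])/2
        print(' c',c.round(4),'x',x.round(4),np.linalg.norm(x).round(4),'yawx',np.arctan2(x[1],x[0]).round(3),'yawy',np.arctan2(-y[0],y[1]).round(3),np.linalg.norm(y).round(4))
print(atz(*t(166,84),.13)); print(manip.read_state()['orientation'])
```

```text
lid [0.6802 0.238  0.0951] [0.0012 0.0012]
lid [0.6364 0.0418 0.0949] [0.0024 0.0024]
lid [0.4723 0.0745 0.0908] [0.0019 0.0019]
lid [0.5201 0.2736 0.0937] [0.0003 0.0003]
 c [0.5773 0.157  0.0936] x [ 0.1621 -0.0341  0.0028] 0.1657 yawx -0.207 yawy -0.228 0.2028
board [ 0.6339 -0.0857  0.008 ] [0.0019 0.0019]
board [ 0.6115 -0.2356  0.0082] [0.0023 0.0023]
board [ 0.4633 -0.2136  0.0133] [0.002 0.002]
board [ 0.4846 -0.0641  0.0115] [0.0023 0.0023]
 c [ 0.5483 -0.1497  0.0103] x [ 0.1488 -0.0218 -0.0043] 0.1504 yawx -0.145 yawy -0.145 0.1513
post [0.6257 0.1472 0.1535] [0.0001 0.0001]
spooltop [0.628  0.148  0.1256] [0.001 0.001]
[0.62364167 0.1458552  0.13      ]
[-2.96233467e-04  2.32236165e-01  9.72659072e-01 -7.77590778e-04]
```

Add to h.py:
```python
from scipy.spatial.transform import Rotation as Ro
def go(pos,yaw=-0.217,tilt=0.):
    """row (tool axes) from the present pose to TCP pos; yaw of box x, tilt=lid angle"""
    s=manip.read_state(); q=s['orientation']; R=Ro.from_quat([q[1],q[2],q[3],q[0]])
    # box axes turned about its y by -tilt (lid frame); tool: x=-lid x, y=lid y, z=-lid z
    L=Ro.from_euler('z',yaw)*Ro.from_euler('y',-tilt)
    G=L*Ro.from_matrix(np.diag([-1.,1,-1]))
    d=R.inv().apply(np.array(pos)-s['tool_pos']); r=(R.inv()*G).as_rotvec()
    print('row',d.round(4),r.round(4),'dist',np.linalg.norm(d).round(3),'t',s['time'],'j',s['joints'].round(2))
```

```bash
python3 -c "
from h import *
go([.6245,.1465,.2555])"
```

```text
row [-4.910e-01 -1.617e-01  2.000e-04] [-0.0016 -0.0004 -0.2518] dist 0.517 t 0.1 j [ 0.98  0.28  1.51  0.    1.36 -0.12]
```

>>> handwheel --moves '[{"tx":-0.038,"ty":-0.0124,"drz":-0.05},{"tx":-0.076,"ty":-0.025,"drz":-0.12},{"tx":-0.114,"ty":-0.0375,"drz":-0.2},{"tx":-0.152,"ty":-0.05,"drz":-0.252},{"tx":-0.19,"ty":-0.0625,"drz":-0.252},{"tx":-0.228,"ty":-0.075,"drz":-0.252},{"tx":-0.266,"ty":-0.0875,"drz":-0.252},{"tx":-0.304,"ty":-0.1,"drz":-0.252},{"tx":-0.342,"ty":-0.1125,"drz":-0.252},{"tx":-0.38,"ty":-0.125,"drz":-0.252},{"tx":-0.418,"ty":-0.1376,"drz":-0.252},{"tx":-0.456,"ty":-0.15,"drz":-0.252},{"tx":-0.48,"ty":-0.158,"drz":-0.252},{"tx":-0.491,"ty":-0.1617,"drz":-0.252},{"tx":-0.491,"ty":-0.1617,"drz":-0.252},{"tx":-0.491,"ty":-0.1617,"drz":-0.252},{"tx":-0.491,"ty":-0.1617,"drz":-0.252}]' --jaw 1.0

```text
time: 1.52
tool_pos: [0.6234, 0.1483, 0.2562]
orientation: [-0.001, 0.108, 0.994, 0.0]
contact_force: [-0.2, 0.7, 0.7]
width: 1.003
finger_force: 0.0
```

Run:
```python
from h import *
go([.6245,.1465,.128])
d=grab('top','top1');e=grab('scene','scene1')
f=lambda i:cv2.resize(i,None,fx=3,fy=3,interpolation=cv2.INTER_CUBIC)
cv2.imwrite('pics/z1.png',np.hstack([f(d['frame'][100:230,220:340]),f(e['frame'][120:250,290:420])]))
```

```text
row [-0.0017 -0.0016  0.1282] [ 0.0006 -0.0018  0.0014] dist 0.128 t 1.5167 j [ 0.12  0.38  1.35  0.    1.41 -1.23]
```

View pics/z1.png

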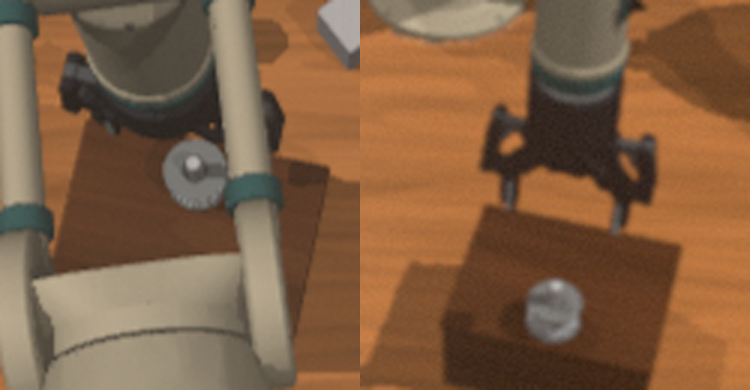

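The gripper now stands open above the spool. Fingertips are at crop (510,205) and (618,228) in the scene half, and the spool is still on the post. I'll go down, fixing the 2 mm offset first.

```bash
python3 -c "
from h import *
for z in (.231,.244): print(proj('scene1',[.6234,.1483,z]), (204/3+290,216/3+120))"
```

```text
[356.75229447 194.5970272 ] (358.0, 192.0)
[357.05674086 191.26007675] (358.0, 192.0)
```

>>> handwheel --moves '[{"tx":-0.0017,"ty":-0.0016,"tz":0.03},{"tx":-0.0017,"ty":-0.0016,"tz":0.06},{"tx":-0.0017,"ty":-0.0016,"tz":0.08},{"tx":-0.0017,"ty":-0.0016,"tz":0.1},{"tx":-0.0017,"ty":-0.0016,"tz":0.115},{"tx":-0.0017,"ty":-0.0016,"tz":0.125},{"tx":-0.0017,"ty":-0.0016,"tz":0.128},{"tx":-0.0017,"ty":-0.0016,"tz":0.128},{"tx":-0.0017,"ty":-0.0016,"tz":0.128}]'

```text
time: 2.37
tool_pos: [0.6265, 0.1455, 0.1293]
orientation: [0.001, 0.108, 0.994, 0.0]
contact_force: [0.0, 0.4, 0.1]
width: 1.001
finger_force: 0.0
```

>>> handwheel --moves '[{},{},{},{},{},{},{},{},{},{}]' --jaw 0.0

```text
time: 3.2
tool_pos: [0.6268, 0.1451, 0.1298]
orientation: [0.001, 0.108, 0.994, 0.0]
contact_force: [-1.2, 0.2, 6.1]
width: 0.579
finger_force: 62.6
```

>>> handwheel --moves '[{"tz":-0.003},{"tz":-0.01},{"tz":-0.02},{"tz":-0.03},{"tz":-0.045},{"tz":-0.06},{"tz":-0.075},{"tz":-0.09},{"tz":-0.1},{"tz":-0.1},{"tz":-0.1}]'

```text
time: 4.12
tool_pos: [0.6263, 0.145, 0.2291]
orientation: [0.001, 0.108, 0.994, 0.0]
contact_force: [-0.9, 0.3, -1.3]
width: 0.578
finger_force: 62.1
```

Run:
```python
from h import *
go([.548,-.150,.23])
e=grab('scene','scene2')
cv2.imwrite('pics/z2.png',cv2.resize(e['frame'][120:270,280:430],None,fx=3,fy=3,interpolation=cv2.INTER_CUBIC))
```

```text
row [ 0.013  -0.3049 -0.0011] [0.0005 0.0014 0.0002] dist 0.305 t 4.1167 j [ 0.12  0.39  1.4   0.    1.35 -1.23]
```

View pics/z2.png

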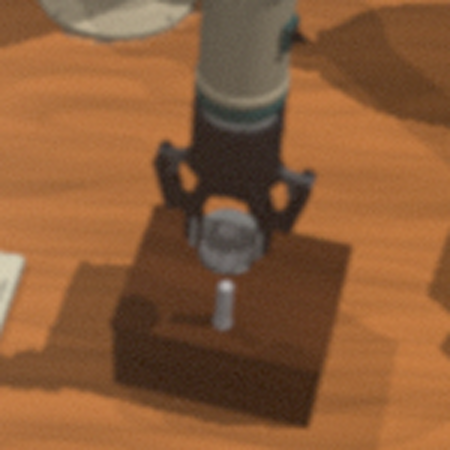

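The spool hangs level in the jaws at crop (228,240), clear of the post. The lid is closed and the bare post's tip is at (226,285). Next I carry the spool to the board.

>>> handwheel --moves '[{"tx":0.001,"ty":-0.02},{"tx":0.003,"ty":-0.055},{"tx":0.005,"ty":-0.09},{"tx":0.006,"ty":-0.125},{"tx":0.008,"ty":-0.16},{"tx":0.009,"ty":-0.195},{"tx":0.011,"ty":-0.23},{"tx":0.012,"ty":-0.26},{"tx":0.013,"ty":-0.285},{"tx":0.013,"ty":-0.305},{"tx":0.013,"ty":-0.305},{"tx":0.013,"ty":-0.305}]'

```text
time: 5.17
tool_pos: [0.547, -0.1507, 0.2271]
orientation: [-0.001, 0.109, 0.994, 0.001]
contact_force: [-0.3, 1.5, -1.3]
width: 0.584
finger_force: 62.4
```

>>> handwheel --moves '[{"tz":0.025},{"tz":0.05},{"tz":0.08},{"tz":0.11},{"tz":0.14},{"tz":0.16},{"tz":0.17},{"tz":0.177},{"tz":0.18},{"tz":0.18},{"tz":0.18}]'

```text
time: 6.08
tool_pos: [0.5487, -0.1502, 0.0493]
orientation: [0.001, 0.108, 0.994, -0.0]
contact_force: [-0.4, -0.3, -1.2]
width: 0.58
finger_force: 62.4
```

```bash
python3 -c "
from h import *
go([.548,-.150,.043]); print(atz('scene2',280+226.5/3-.5,120+282.5/3-.5,.153))"
```

```text
row [0.0008 0.     0.0063] [-0.0002  0.0022  0.0004] dist 0.006 t 6.0833 j [-0.39  0.45  1.8   0.    0.88 -1.74]
[0.62400573 0.14823561 0.153     ]
```

>>> handwheel --moves '[{"tz":0.002},{"tz":0.0035},{"tz":0.0035}]'

```text
time: 6.33
tool_pos: [0.548, -0.1502, 0.0452]
orientation: [0.0, 0.108, 0.994, -0.0]
contact_force: [-0.2, 0.1, -1.4]
width: 0.58
finger_force: 62.4
```

>>> handwheel --moves '[{"tz":0.001},{"tz":0.002},{"tz":0.002}]'

```text
time: 6.58
tool_pos: [0.548, -0.1502, 0.0438]
orientation: [0.0, 0.108, 0.994, -0.0]
contact_force: [-2.0, -0.1, 5.7]
width: 0.584
finger_force: 63.1
```

Contact with the board, so I release.

>>> handwheel --moves '[{},{},{},{},{},{}]' --jaw 0.9

```text
time: 7.08
tool_pos: [0.5478, -0.1501, 0.0427]
orientation: [-0.0, 0.108, 0.994, 0.0]
contact_force: [0.2, -0.4, 0.3]
width: 0.9
finger_force: 0.0
```

>>> handwheel --moves '[{"tz":-0.01},{"tz":-0.03},{"tz":-0.06},{"tz":-0.1},{"tz":-0.14},{"tz":-0.17},{"tz":-0.18},{"tz":-0.18}]'

```text
time: 7.75
tool_pos: [0.5495, -0.1507, 0.2269]
orientation: [0.004, 0.108, 0.994, -0.001]
contact_force: [-0.1, -1.0, -0.9]
width: 0.904
finger_force: 0.0
```

Run:
```python
from h import *
go([.6245,.1465,.225])
e=grab('scene','scene3')
cv2.imwrite('pics/z3.png',cv2.resize(e['frame'][120:270,210:410],None,fx=3,fy=3,interpolation=cv2.INTER_CUBIC))
```

```text
row [-0.0094  0.3064  0.0015] [-0.0013  0.0078  0.0003] dist 0.307 t 7.75 j [-0.39  0.28  1.57  0.    1.28 -1.74]
```

View pics/z3.png

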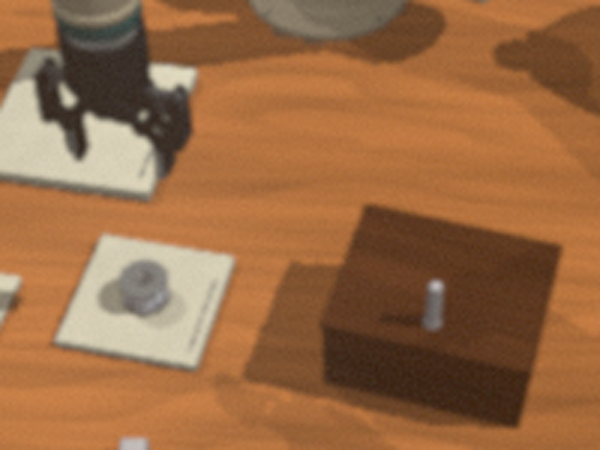

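The spool lies flat near the middle of the board at crop (145,285). The post is bare with its tip at (436,285) and the lid is closed. I'm going back to the post.

>>> handwheel --moves '[{"ty":0.02},{"tx":-0.001,"ty":0.055},{"tx":-0.002,"ty":0.09},{"tx":-0.003,"ty":0.125},{"tx":-0.005,"ty":0.16},{"tx":-0.006,"ty":0.195},{"tx":-0.007,"ty":0.23},{"tx":-0.008,"ty":0.26},{"tx":-0.0094,"ty":0.285},{"tx":-0.0094,"ty":0.3064},{"tx":-0.0094,"ty":0.3064},{"tx":-0.0094,"ty":0.3064}]' --jaw 0.6

```text
time: 8.8
tool_pos: [0.6216, 0.1479, 0.2198]
orientation: [-0.003, 0.107, 0.994, -0.001]
contact_force: [0.5, -0.6, -0.0]
width: 0.598
finger_force: 0.0
```

```bash
python3 -c "
from h import *
go([.6245,.147,.134])"
```

```text
row [-0.0035 -0.      0.0858] [-0.0022 -0.005   0.0024] dist 0.086 t 8.8 j [ 0.12  0.39  1.42 -0.    1.34 -1.23]
```

>>> handwheel --moves '[{"tx":-0.0015,"tz":0.02},{"tx":-0.0015,"tz":0.045},{"tx":-0.0015,"tz":0.065},{"tx":-0.0015,"tz":0.08},{"tx":-0.0015,"tz":0.086},{"tx":-0.0015,"tz":0.086},{"tx":-0.0015,"tz":0.086}]'

```text
time: 9.38
tool_pos: [0.6242, 0.1459, 0.1365]
orientation: [-0.0, 0.109, 0.994, -0.0]
contact_force: [0.2, -0.2, -0.4]
width: 0.598
finger_force: 0.0
```

>>> handwheel --moves '[{},{},{},{},{},{},{},{},{},{},{},{}]' --jaw 0.0

```text
time: 10.38
tool_pos: [0.625, 0.1472, 0.1381]
orientation: [0.001, 0.108, 0.994, 0.0]
contact_force: [-0.8, 0.7, 6.2]
width: 0.145
finger_force: 58.7
```

Run:
```python
from h import *
H=np.array([.4976,.175,.09]);L=np.array([np.cos(.217),-np.sin(.217),0])
p=manip.read_state()['tool_pos']; x=(p-H)@L; z=p[2]-.09; print(p,x,z)
q=manip.read_state()['orientation']
# arc rows, in tool axes (x=-lid x, y, z=-lid z), tool aligned at tilt 0
for k in range(1,18):
    a=.785*k/16; dx=x*np.cos(a)-z*np.sin(a)-x; dz=x*np.sin(a)+z*np.cos(a)-z
    print(f'[{-dx:.4f},0,{-dz:.4f},0,{-a:.3f},0]',end=',')
go(p,tilt=0);go(p,tilt=.3)
```

```text
[0.62503669 0.14717725 0.13809354] 0.1304382789918347 0.04809353701149913
[0.0025,0,-0.0063,0,-0.049,0],[0.0053,0,-0.0125,0,-0.098,0],[0.0085,0,-0.0186,0,-0.147,0],[0.0119,0,-0.0245,0,-0.196,0],[0.0156,0,-0.0302,0,-0.245,0],[0.0196,0,-0.0358,0,-0.294,0],[0.0238,0,-0.0411,0,-0.343,0],[0.0283,0,-0.0462,0,-0.393,0],[0.0331,0,-0.0511,0,-0.442,0],[0.0380,0,-0.0558,0,-0.491,0],[0.0433,0,-0.0602,0,-0.540,0],[0.0487,0,-0.0643,0,-0.589,0],[0.0543,0,-0.0682,0,-0.638,0],[0.0601,0,-0.0718,0,-0.687,0],[0.0660,0,-0.0751,0,-0.736,0],[0.0722,0,-0.0781,0,-0.785,0],[0.0784,0,-0.0808,0,-0.834,0],row [0. 0. 0.] [0.0012 0.0022 0.0003] dist 0.0 t 10.3833 j [ 0.12  0.45  1.53  0.    1.15 -1.23]
row [0. 0. 0.] [ 1.300e-03 -2.978e-01  1.000e-04] dist 0.0 t 10.3833 j [ 0.12  0.45  1.53  0.    1.15 -1.23]
```

>>> handwheel --moves '[{"tx":0.001,"tz":-0.003,"dry":-0.025},{"tx":0.0025,"tz":-0.0063,"dry":-0.05},{"tx":0.004,"tz":-0.0095,"dry":-0.074},{"tx":0.0053,"tz":-0.0125,"dry":-0.098},{"tx":0.007,"tz":-0.0155,"dry":-0.123},{"tx":0.0085,"tz":-0.0186,"dry":-0.147},{"tx":0.0102,"tz":-0.0215,"dry":-0.172},{"tx":0.0119,"tz":-0.0245,"dry":-0.196},{"tx":0.0156,"tz":-0.0302,"dry":-0.245},{"tx":0.0196,"tz":-0.0358,"dry":-0.294},{"tx":0.0196,"tz":-0.0358,"dry":-0.294}]'

```text
time: 11.3
tool_pos: [0.6052, 0.1515, 0.1744]
orientation: [0.149, 0.106, 0.983, -0.016]
contact_force: [4.7, 1.0, -0.4]
width: 0.148
finger_force: 58.7
```

Run:
```python
from h import *
H=np.array([.4976,.175,.09]);L=np.array([np.cos(.217),-np.sin(.217),0])
p=manip.read_state()['tool_pos']; print(np.arctan2(p[2]-.09,(p-H)@L)-np.arctan2(.0481,.1304), np.hypot(p[2]-.09,(p-H)@L))
go(p,tilt=0); print(manip.read_state()['wrist_torque'])
```

```text
0.30062197217006126 0.13870563582575643
row [0. 0. 0.] [0.0013 0.2999 0.0024] dist 0.0 t 11.3 j [ 0.2   0.29  1.74 -0.16  0.84 -1.07]
[ 0.05900061 -0.74146836  0.05515532]
```

>>> handwheel --moves '[{"tx":0.001,"tz":-0.003,"dry":-0.025},{"tx":0.0025,"tz":-0.0063,"dry":-0.05},{"tx":0.0053,"tz":-0.0125,"dry":-0.098},{"tx":0.0085,"tz":-0.0186,"dry":-0.147},{"tx":0.0119,"tz":-0.0245,"dry":-0.196},{"tx":0.0156,"tz":-0.0302,"dry":-0.245},{"tx":0.0196,"tz":-0.0358,"dry":-0.294},{"tx":0.0238,"tz":-0.0411,"dry":-0.343},{"tx":0.0283,"tz":-0.0462,"dry":-0.393},{"tx":0.0331,"tz":-0.0511,"dry":-0.442},{"tx":0.0356,"tz":-0.0535,"dry":-0.467},{"tx":0.038,"tz":-0.0558,"dry":-0.491},{"tx":0.038,"tz":-0.0558,"dry":-0.491},{"tx":0.038,"tz":-0.0558,"dry":-0.491},{"tx":0.038,"tz":-0.0558,"dry":-0.491}]'

```text
time: 12.55
tool_pos: [0.5545, 0.1625, 0.215]
orientation: [0.38, 0.1, 0.919, -0.041]
contact_force: [3.2, 2.1, -1.8]
width: 0.148
finger_force: 59.0
```

Run:
```python
from h import *
H=np.array([.4976,.175,.09]);L=np.array([np.cos(.217),-np.sin(.217),0])
p=manip.read_state()['tool_pos']; print(np.arctan2(p[2]-.09,(p-H)@L)-np.arctan2(.0481,.1304), np.hypot(p[2]-.09,(p-H)@L))
go(p,tilt=0); print(manip.read_state()['wrist_torque'])
e=grab('scene','scene4')
cv2.imwrite('pics/z4.png',cv2.resize(e['frame'][90:310,190:410],None,fx=2.7,fy=2.7,interpolation=cv2.INTER_CUBIC))
```

```text
0.7811491048217785 0.13786453891790984
row [0. 0. 0.] [5.000e-04 7.845e-01 0.000e+00] dist 0.0 t 12.55 j [ 0.41  0.13  2.1  -1.1   0.48 -0.04]
[ 0.30514689 -0.26968073  0.42550239]
```

View pics/z4.png

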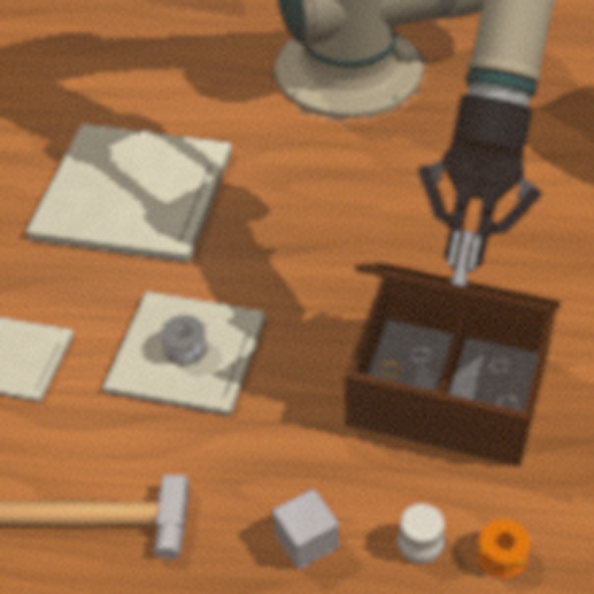

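The lid is held open by its post, about 0.78 rad by both position and orientation. The spool is still flat on the board and the bystanders are in place. I'll let it settle, then hand in.

>>> handwheel --moves '[{},{},{},{},{},{}]'

```text
time: 13.1
tool_pos: [0.5543, 0.1626, 0.2151]
orientation: [0.38, 0.1, 0.919, -0.041]
contact_force: [3.4, 3.5, -2.0]
width: 0.147
finger_force: 58.9
```

```bash
python3 -c "
from cell import workorder; print(workorder.finish_job())"
```

```text
the job is handed in; nothing more can be done
None
```

Job handed in at about 13 s: the spool lies flat near the middle of the soldering board, and the lid is held by its post at about 0.78 rad (45°). The hand-in returned no verdict.

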